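# Hold the turntable's set-up key switch over

### The arm

A 7-joint arm with a two-finger parallel gripper is mounted at the origin on the work surface. World frame = base frame: x ahead of the robot, y to its left, z up, the work surface at z = 0. Lengths are in m, angles in degrees, forces in N, time in s.
With the tool pointing down it reaches from about 0.425 to 0.875 m from the base axis. Payload 4.7 kg.
Tool frame: the origin (TCP) lies at the very end of the fingers, on their centre line; the grasp point (between the pads) lies 19 mm behind it; z points along the fingers, y is the line along which they close (so a half turn about z gives the same grasp; the last joint's range is limited). The gripper opens to 87 mm and grips with 3 to 60 N. Pads are 19 mm wide; open, the fingers measure 117 mm over their backs; the gripper's body (75 mm by 190 mm) begins 51 mm behind the grasp point.
Start: joints at [-62.676, 18.392, -4.016, 83.108, 1.295, 78.541, -3.26], TCP at [0.29, 0.582, 0.185] pointing down, gripper open.
Joint ranges: [-163.93, 163.93], [-17.29, 119.83], [-79.2, 71.16], [3.27, 140.29], [-89.18, 269.18], [5.43, 117.66], [-154.24, 154.24]. Speed limits (degrees/s): [147.25, 147.25, 180, 180, 180, 180, 180].

### API

Orientations are given as [roll, pitch, yaw] about the fixed x, y, z axes, in that order (R = Rz(yaw) Ry(pitch) Rx(roll)).
In Python, from cell import telemetry, cams, env gives the robot as it stands.
- The arm moves only by the tool arm_command, never from a script. Its argument "series" is text: rows parted by semicolons, each of 5 numbers parted by spaces: the shift along the tool's x, y, z in mm, then the turn about the tool's z in rad, then the closure in counts, from 0 (fully open) to 255 (shut). A call has 1 to 20 rows; each row shifts and turns the commanded pose from where the row before left it, along the tool's axes as they then stand; what a row does not reach is not made up. A row lasts 1/12 s, in which the tool goes at most 41.7 mm and 7.16 degrees, less where a joint would pass 70% of its speed; a pose out of reach is approached as far as the arm can. A call is refused whole if a number of a shift passes 41.7 or a number of a turn 0.125, either way. A call with a gripper value outside its range is refused whole. The fingers move at their own pace and stop on an object; "squeeze" is the grip in N (left out, the last holds). Time passes only in rows, so rows that do not move let the fingers close. It gives the time, the measured TCP pose, the force, the opening and the grip force at its end, in the units of the state.
- telemetry.get_obs(): the state, without advancing time (a new reading comes with each control period).
- cams.read_camera(name): name is "scene" or "top" or "wrist"; returns the picture (400x640x3 uint8, blue, green, red); there is no depth.
- cams.calibration(name): a dict with "K" (3x3 intrinsics, pixels), "dist" ([k1, k2, p1, p2, k3] as OpenCV has them; the pictures are not rectified), "origin" and "rotation" of the camera in the world; the wrist camera has in their place "hand_eye" (4x4, takes a point from camera to tool coordinates, whose origin is the TCP and whose axes are the flange's). Camera axes: x right, y down, z forward; pixel columns grow to the right and rows downward; lengths in m; the calibration is good to about 2 mm. A picture is of the moment at which its call begins: read the wrist's pose just before it. calibration takes no time and is no camera call.
- env.sign_off(): hands the job in; it is judged then, once.
The state is a dict: "time_s": time; "qpos": joint angles; "joint_velocities": joint speeds; "effort": joint torques, N m; "tool_pos": TCP position; "tool_rot": TCP orientation; "force": force on the tool from outside, world axes, zero at the start; "wrist_torque": the same for the moment, N m; "grip_width": finger opening in m; "grasp_force": force on a finger pad.
Only numpy, scipy, OpenCV 4.12 (cv2) and the standard library are available. Lean on these libraries where they do the work, as an engineer would, in place of code of your own. Each camera call takes 0.05 s, during which the arm holds its last target. There are 200 camera calls.

### The job

A colleague is about to set up the welding turntable and needs its spring-return key switch held over. Take the flat-bowed key out of the key block, push it down into the key switch of the control station, working it past the sticky pins until its collar sits fully home on the bezel, then turn it a quarter turn clockwise (seen from above) to its stop and keep it there: finish still gripping the key, home and turned, because the spring takes it back if you let go. Leave the other two keys, the emergency stop and everything else lying about as they are.

Things in the scene. Friction and masses are not known exactly. Their poses are not given: they have to be found in the camera images.
- key_block: Aluminium key block fixed to the bench: 60 mm (x) by 210 mm (y), 42 mm high, origin at the centre of its underside. Three slots 18 mm by 10 mm in its top, in a row along its y axis 68 mm apart (the middle one at its centre), slot length along the row. A key stands loose in each with its collar resting on the block's top; which key is in which slot changes.
- flat_key: The key to use, 77 mm long, standing upright: flat black paddle bow on a steel blade. Origin on its axis at the underside of its steel collar (22 mm diameter, 4 mm thick); z up along the axis, x along the width of bow and bit. Works either way round (half-turn symmetric). 50 to 100 g. Bow and blade: see key_bow and key_point.
- key_bow (a point): Where to grip the key, 26 mm above its origin: the bow is a flat plate 40 mm wide (key x) and 10 mm thick (key y), from 10 to 44 mm above the origin, on a stem 20 by 12 mm. Grip across the 10 mm.
- key_point (a point): Point of the blade, 33 mm below the key's origin. Below the collar come a round neck, 5 mm diameter, 11 mm long, then a double-sided bit 14 mm wide (key x), 5 mm thick (key y), 22 mm long, notched on both edges, bevelled to 8 mm at the point.
- knob_key: Another machine's key, to be left alone: round black knob 30 mm in diameter, from 14 to 42 mm above the underside of its collar (its origin).
- tbar_key: Another machine's key, to be left alone: slim round black cross bar (T-bar) 60 mm long, 10 mm in diameter, centred 34 mm above the underside of its collar (its origin), along its x axis.
- station: Control station fixed to the bench: grey box 100 mm (x) by 230 mm (y), its lid 70 mm above the bench; origin at the centre of its underside. On its lid, in a row along y: emergency stop at y = -70 mm (40 mm diameter, its top 108 mm above the bench), an amber lamp at y = -5 mm (top 85 mm above the bench), the key switch at y = +70 mm.
- switch_mouth (a point): Centre of the key switch's round steel bezel (48 mm diameter) at its top face, 80 mm above the bench; axes as the station's. One straight slot, 16 mm long (x) by 7 mm wide (y), dished over its top 3 mm so that a point up to 3 mm off centre is led in. The key goes straight down, bit along the slot, and is home when its collar rests on the bezel (key origin at this point).
- switch_pins (a point): Upper of two pairs of sticky spring pins that grip the bit's edges, 13 and 22 mm below the bezel's top. They stop a light push: straight down they let go at about 10 N with the key origin 17 mm above the bezel and at 15 to 22 N at 8 mm above it; rocking the key about its axis by some 0.1 rad each way eases it. The key can turn only within 3 mm of home; once turned it cannot be drawn out.
- key_switch (a joint): Turn of the key switch's plug, rad: 0 with the slots in line (spring at rest), growing clockwise seen from above to the stop at 1.571. A spring takes it back to 0 when let go; turning it takes 0.05 N m at first and 0.13 N m at the stop. The bit has play in the plug, so the plug lags the key by about 0.15 rad: turn the key that much further.
- estop (a joint): Emergency stop mushroom on the station: 0 = out, 0.006 m = pressed. Leave it alone.
- spanner: Steel spanner, 190 mm long, lying on the bench; bystander.
- brush: Brush, 220 mm long, lying on the bench; bystander.
- test_piece: Welded T of two dark steel plates, 120 by 70 mm, 58 mm high; bystander. Origin at the centre of its underside.
- nozzle: Small ceramic gas nozzle, 24 mm in diameter, 50 mm tall, standing between block and station; bystander. Origin at the centre of its base.
- electrode_tube: Flat clear electrode case, 180 by 18 mm, 10 mm high, lying on the bench; bystander.
- magnet_square: Grey welding angle magnet, about 90 by 90 mm, 16 mm high, lying flat; bystander.
- thermometer: Grey hand-held instrument, 130 by 60 mm, 22 mm high, lying flat; bystander.
Mind the look-alikes: they are no part of the job. What is shaped like the flat_key but orange is not meant.

How it is judged:
By the outcome, as a careful person would: the job done as asked, in the order asked, and still so for the second after the job is handed in, while the arm keeps its last pose, push and grip.
It also fails if it takes over 64 s, if anything falls off the work surface, if the arm or the gripper's body presses on something with over 40 N, if the wrist force passes 120 N, or if a joint passes its speed limit or range.

## Working session

There is one attempt and no reset: what is moved stays moved. The work goes in short steps, Python scripts to look and compute and a tool call to move; the robot and the scene stay as the last step left them, time stands still between calls to the robot, and variables do not carry over. Pictures are saved under pics/ and viewed, at most 10 in all, crops included, and the job is handed in when it is done.

Besides the shell and the picture viewer there is one more tool, called in YAML: its name, and indented under it one key for each argument. arm_command: Moves the arm, as the interface text tells. Its arguments: {"type":"object","properties":{"series":{"type":"string"},"squeeze":{"type":"number"}},"required":["series"]}

```bash
ls; mkdir -p pics; cat > h.py <<'E'
import numpy as np, cv2
from scipy.spatial.transform import Rotation as R
from cell import telemetry, cams, env
def pose():
    o=telemetry.get_obs(); return np.array(o["tool_pos"]),R.from_euler('xyz',o["tool_rot"],degrees=True).as_matrix(),o
def snap(name,f):
    p,r,o=pose(); im=cams.read_camera(name); cv2.imwrite(f"pics/{f}.png",im); np.savez(f"pics/{f}.npz",p=p,r=r); return im
def cam(name,f=None):
    c=cams.calibration(name)
    if name!="wrist": return c,np.array(c["origin"]),np.array(c["rotation"])
    d=np.load(f"pics/{f}.npz"); H=np.array(c["hand_eye"])
    return c,d["p"]+d["r"]@H[:3,3],d["r"]@H[:3,:3]
def ray(name,uv,z,f=None):
    c,o,r=cam(name,f); q=cv2.undistortPoints(np.array([[uv]],float),np.array(c["K"]),np.array(c["dist"]))[0,0]
    d=r@np.array([q[0],q[1],1]); return o+d*(z-o[2])/d[2]
def proj(name,P,f=None):
    c,o,r=cam(name,f); q=(np.array(P)-o)@r
    return cv2.projectPoints(q.reshape(-1,1,3),np.zeros(3),np.zeros(3),np.array(c["K"]),np.array(c["dist"]))[0][:,0]
E
python3 - <<'E'
from h import *
print(telemetry.get_obs())
for n in("scene","top"): snap(n,n+"0"); c=cams.calibration(n); print(n,c["origin"],np.round(c["rotation"],3).tolist(),c["K"])
print(cams.calibration("wrist"))
E
```

```text
pics
{'time_s': 0.0, 'qpos': array([-62.67633277,  18.44032005,  -4.01657995,  83.17430562,
         1.29406377,  78.54072897,  -3.2594409 ]), 'joint_velocities': array([ 0.04209954,  0.01699254, -0.08893776, -0.09135174, -0.08037037,
       -0.03370534, -0.09188877]), 'effort': array([ 3.14972767e-04, -4.91296828e+01, -4.03628703e-01, -3.12520552e+01,
       -6.39105379e-02,  4.40708525e-02,  1.70129756e-04]), 'tool_pos': array([0.28994402, 0.58105458, 0.18435266]), 'tool_rot': array([-1.79889840e+02,  4.46254981e-03,  1.53487441e+02]), 'force': array([ 0.44013087,  0.69405437, -0.45331518]), 'wrist_torque': array([ 0.02225269, -0.06006187,  0.03619253]), 'grasp_force': 0.0, 'grip_width': 0.0868536953976971}
scene [ 1.41332989 -0.03938715  0.65390814] [-123.383, -0.346, 88.739] [[410.39734943   0.         321.44294421]
 [  0.         410.39734943 200.21429652]
 [  0.           0.           1.        ]]
top [ 0.33643831 -0.02021277  1.24042416] [-169.481, -0.045, -90.24] [[429.99877169   0.         310.29252794]
 [  0.         429.99877169 193.61571535]
 [  0.           0.           1.        ]]
{'K': array([[327.09002711,   0.        , 315.2614315 ],
       [  0.        , 327.09002711, 200.40449127],
       [  0.        ,   0.        ,   1.        ]]), 'dist': array([0.02004494, 0.        , 0.        , 0.        , 0.        ]), 'hand_eye': array([[ 1.56294396e-04, -9.66853317e-01, -2.55332408e-01,
         6.91669443e-02],
       [ 9.99999742e-01,  3.30161098e-04, -6.38081940e-04,
        -8.92695135e-04],
       [ 7.01232468e-04, -2.55332242e-01,  9.66853119e-01,
        -1.99465760e-01],
       [ 0.00000000e+00,  0.00000000e+00,  0.00000000e+00,
         1.00000000e+00]])}
```

```bash
sed -i 's/np.array(c\["rotation"\])$/R.from_euler("xyz",c["rotation"],degrees=True).as_matrix()/' h.py; python3 -c "
from h import *
print(proj('top',[[0.5,0,0],[.6,.3,0]]))"
```

```text
[[302.76765991 216.22484535]
 [201.62887329 183.02455951]]
```

View pics/top0.png

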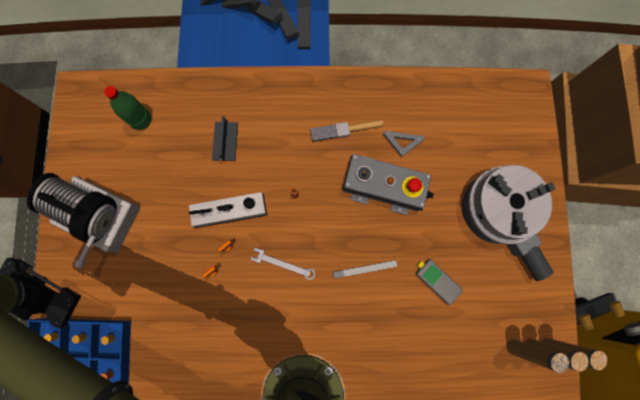

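View pics/scene0.png

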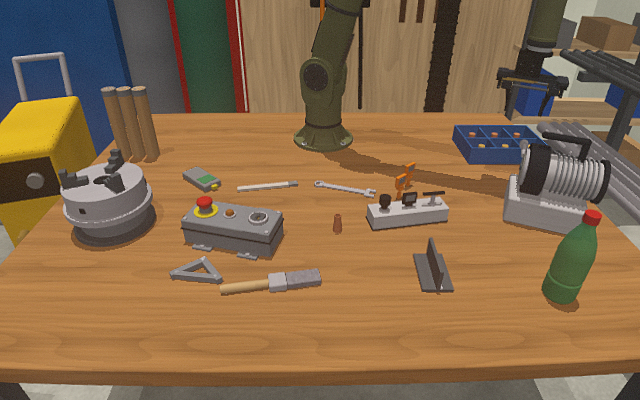

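```bash
python3 - <<'E'
from h import *
t=cv2.imread("pics/top0.png");s=cv2.imread("pics/scene0.png")
a=cv2.resize(t[180:290,180:280],(400,440),interpolation=cv2.INTER_CUBIC)
b=cv2.resize(s[155:235,360:460],(400,320),interpolation=cv2.INTER_CUBIC)
c=cv2.resize(t[145:220,335:440],(400,286),interpolation=cv2.INTER_CUBIC)
o=np.zeros((606,800,3),np.uint8);o[:440,:400]=a;o[:320,400:]=b;o[320:,400:]=c
cv2.imwrite("pics/crop1.png",o[:600])
for uv,z in [((201,211),.08),((223,208),.086),((249,203),.084),((364,173),.08),((414,185),.108),((390,181),.085),((295,193),.05)]: print(uv,ray("top",uv,z).round(4))
E
```

```text
(201, 211) [0.5046 0.2778 0.08  ]
(223, 208) [0.5119 0.216  0.086 ]
(249, 203) [0.5258 0.1454 0.084 ]
(364, 173) [ 0.6095 -0.1713  0.08  ]
(414, 185) [ 0.5693 -0.3026  0.108 ]
(390, 181) [ 0.5855 -0.242   0.085 ]
(295, 193) [0.5594 0.021  0.05  ]
```

View pics/crop1.png

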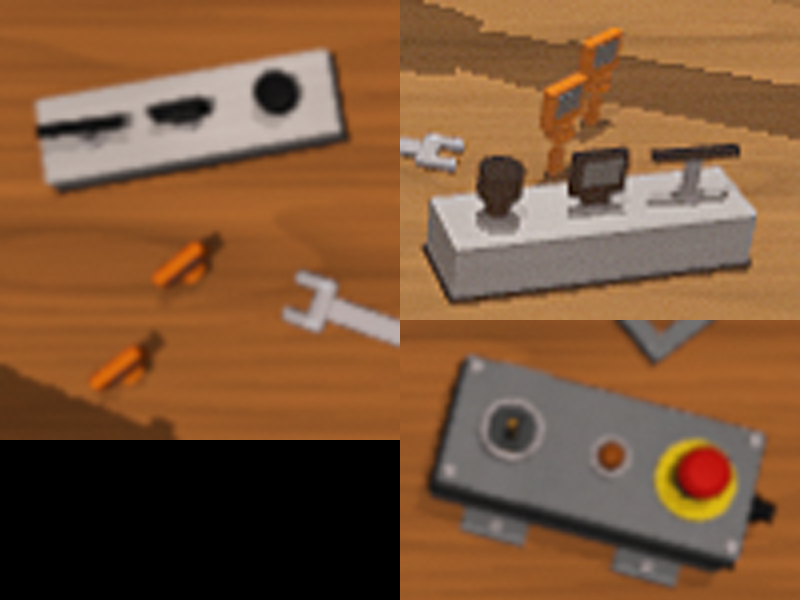

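Candidates: T-bar (201,211), flat black paddle (223,208), knob (249,203), and two standing orange flat keys at (227,245) and (211,271). The crop shows the middle slot's black paddle is the flat_key. It lies at about (0.512, 0.215). The switch is at about (0.610, -0.171), and station yaw is about -17°.

arm_command:
  series: "-10 -6 -30 0 0;-10 -6 -30 0 0;-28.6 -18 0 0 0;-28.6 -18 0 0 0;-28.6 -18 0 0 0;-28.6 -18 0 0 0;-28.6 -18 0 0 0;-28.6 -18 0 0 0;-28.6 -18 0 0 0;-28.6 -18 0 0 0;-28.6 -18 0 0 0;-28.6 -18 0 0 0;-28.6 -18 0 0 0;-28.6 -18 0 0 0;0 0 0 0.12 0;0 0 0 0.12 0;0 0 0 0.12 0;0 0 0 0.12 0;0 0 0 0.12 0;0 0 0 0.12 0"

```text
time_s: 1.77
tool_pos: [0.5131, 0.2153, 0.245]
tool_rot: [-180.0, 0.0, 111.9]
force: [-0.7, -0.4, -0.4]
grip_width: 0.0868
grasp_force: 0.0
```

arm_command:
  series: "0 0 25 0.12 0;0 0 25 0.11 0;0 0 25 0 0;0 0 15 0 0;0 0 5 0 0;0 0 0 0 0;0 0 0 0 0"

```text
time_s: 2.35
tool_pos: [0.5138, 0.2156, 0.1511]
tool_rot: [180.0, -0.0, 99.1]
force: [-0.3, 0.1, 0.6]
grip_width: 0.0867
grasp_force: 0.0
```

```bash
python3 - <<'E'
from h import *
im=snap("wrist","w1"); print(pose()[2]); 
E
```

```text
{'time_s': 2.4, 'qpos': array([-39.04590168,   8.1056467 ,  14.89725915,  99.8163735 ,
        -2.18767678,  72.24736476, -14.57398824]), 'joint_velocities': array([-0.0184101 , -0.43540281, -0.12825559, -0.6858955 , -0.0661993 ,
       -0.15846397, -0.08115768]), 'effort': array([-4.06678626e-02, -3.62850916e+01,  1.20782085e+00, -2.97020656e+01,
       -6.99496921e-02,  4.13708668e-02,  1.06422809e-03]), 'tool_pos': array([0.51422   , 0.21581289, 0.15172621]), 'tool_rot': array([ 1.79893851e+02, -3.52326628e-02,  9.90537126e+01]), 'force': array([-0.8061124 ,  0.09257338, -0.5018265 ]), 'wrist_torque': array([-0.02201032,  0.00012191, -0.07492324]), 'grasp_force': 0.0, 'grip_width': 0.0869850668790713}
```

View pics/w1.png

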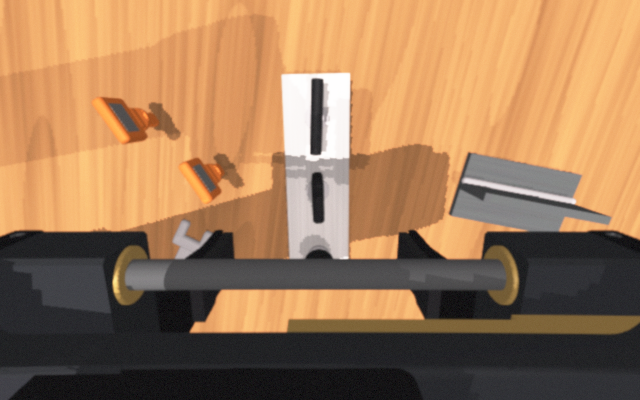

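The wrist picture shows the T-bar at (317,116), the flat bow edge-on from (317,173) to (319,222), and the knob at (318,255). The orange look-alikes are off to the left, clear of the block.

```bash
python3 - <<'E'
from h import *
im=cv2.imread("pics/w1.png"); g=im.max(2)
m=(g[165:232,300:338]<60).astype(np.uint8)
n,l,st,ce=cv2.connectedComponentsWithStats(m); i=1+st[1:,4].argmax()
ys,xs=np.where(l==i); xs=xs+300; ys=ys+165; print(st[i],xs.min(),xs.max(),ys.min(),ys.max())
print(cv2.minAreaRect(np.c_[xs,ys].astype(np.float32)))
for v in range(ys.min(),ys.max()+1,6): r=xs[ys==v]; print(v,r.min(),r.max(),end=' | ')
print()
for uv in [(317,173),(319,222),(318,198)]: print(ray("wrist",uv,.086,"w1").round(4))
d=np.load("pics/w1.npz"); print(proj("wrist",[d["p"],d["p"]+[0,0,-.065]],"w1"))
for uv in [(283,73),(349,73),(288,258),(349,258)]: print(ray("wrist",uv,.042,"w1").round(4))
cv2.imwrite("pics/w1c.png",cv2.resize(im[60:270,240:400],None,fx=2.8,fy=2.8,interpolation=cv2.INTER_CUBIC))
E
```

```text
[ 12   8  11  49 474] 312 322 173 221
((317.0, 197.0), (48.0, 10.0), 90.0)
173 314 320 | 179 312 321 | 185 312 322 | 191 312 322 | 197 313 322 | 203 313 322 | 209 314 322 | 215 314 322 | 221 315 321 | 
[0.5115 0.2373 0.086 ]
[0.5199 0.1959 0.086 ]
[0.5157 0.2166 0.086 ]
[[315.60081643 224.19676578]
 [315.54137369 198.81062196]]
[0.4692 0.313  0.042 ]
[0.5267 0.3222 0.042 ]
[0.4976 0.1381 0.042 ]
[0.5592 0.148  0.042 ]
```

View pics/w1c.png

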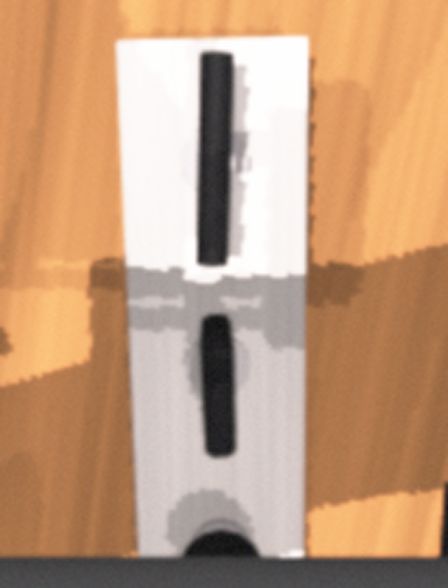

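Key centre is at (0.5157, 0.2166) with its bow along about 101°. The 42 mm measured width fits the 40 mm given. Going down to TCP z of about 0.051.

arm_command:
  series: "0.5 1.6 30 -0.035 0;0 0 30 0 0;0 0 20 0 0;0 0 12 0 0;0 0 6 0 0;0 0 2.5 0 0;0 0 0 0 0;0 0 0 0 0;0 0 0 0 255;0 0 0 0 255;0 0 0 0 255;0 0 0 0 255;0 0 0 0 255;0 0 0 0 255;0 0 0 0 255;0 0 0 0 255"
  squeeze: 20

```text
time_s: 3.73
tool_pos: [0.5149, 0.2162, 0.0499]
tool_rot: [-180.0, -0.0, 101.1]
force: [-0.0, 1.2, 0.8]
grip_width: 0.0413
grasp_force: 0.0
```

arm_command:
  series: "0 0 0 0 255;0 0 0 0 255;0 0 0 0 255;0 0 0 0 255;0 0 0 0 255;0 0 0 0 255;0 0 0 0 255;0 0 0 0 255;0 0 0 0 255;0 0 0 0 255"
  squeeze: 20

```text
time_s: 4.57
tool_pos: [0.5149, 0.2162, 0.05]
tool_rot: [180.0, -0.0, 101.1]
force: [-0.5, 0.0, -0.6]
grip_width: 0.0003
grasp_force: 0.0
```

arm_command:
  series: "0 0 0 0 255;0 0 0 0 255;0 0 0 0 255;0 0 0 0 255"
  squeeze: 58

```text
time_s: 4.9
tool_pos: [0.5149, 0.2162, 0.05]
tool_rot: [180.0, 0.0, 101.1]
force: [0.0, 0.8, -0.2]
grip_width: 0.0005
grasp_force: 0.0
```

```bash
python3 - <<'E'
from h import *
a=snap("wrist","w2"); b=snap("scene","s2"); t=snap("top","t2")
o=np.zeros((600,800,3),np.uint8)
o[:250,:400]=cv2.resize(a,(400,250)); o[:320,400:]=cv2.resize(b[140:240,350:475],(400,320)); o[320:600,400:]=cv2.resize(t[180:250,180:280],(400,280),interpolation=2)
o[250:600,:400]=cv2.resize(a[60:270,200:440],(400,350))
cv2.imwrite("pics/c2.png",o)
E
```

```text
(no output)
```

View pics/c2.png

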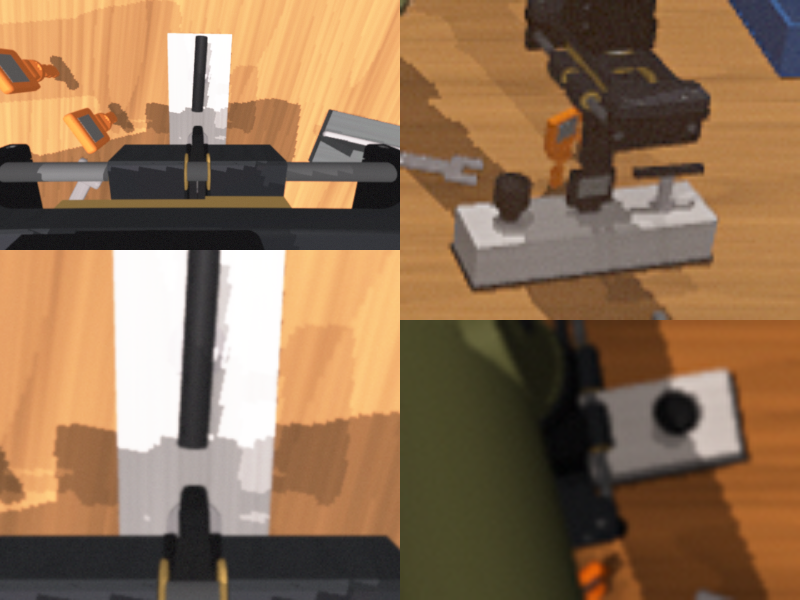

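```bash
python3 - <<'E'
from h import *
k=np.array([.5157,.2166,.042]); x=np.array([-.19,.98,0]); y=np.array([.98,.19,0]); z=np.array([0,0,1])
bow=[k+sx*.02*x+sy*.005*y+zz*z for zz in(.010,.044) for sx,sy in((-1,-1),(1,-1),(1,1),(-1,1))]
d=np.load("pics/w2.npz"); print(d["p"]); tip=[d["p"]+s*.0095*x+zz*z for zz in(0,.04) for s in(-1,1)]
out=[]
for n,f,(r0,r1,c0,c1),S in(("wrist","w2",(140,270,240,400),5),("scene","s2",(160,235,360,460),6)):
    im=cv2.imread(f"pics/{f}.png"); im0=im[r0:r1,c0:c1]; im0=cv2.resize(im0,None,fx=S,fy=S,interpolation=2)
    for P,col in((bow,(0,255,0)),(tip,(0,0,255))):
        for u in proj(n,P,f): cv2.circle(im0,tuple(int(q) for q in ((u-[c0,r0]+.5)*S)),3,col,-1)
        print(n,proj(n,P,f).round(0).tolist())
    out.append(cv2.resize(im0,(400,int(400*im0.shape[0]/im0.shape[1]))))
h=max(o.shape[0] for o in out); o=np.zeros((h,800,3),np.uint8)
for i,q in enumerate(out): o[:q.shape[0],400*i:400*i+400]=q
cv2.imwrite("pics/c3.png",o)
E
```

```text
[0.51493133 0.21621409 0.0499635 ]
wrist [[309.0, 254.0], [309.0, 194.0], [325.0, 194.0], [325.0, 254.0], [308.0, 279.0], [308.0, 210.0], [327.0, 210.0], [326.0, 280.0]]
wrist [[316.0, 238.0], [316.0, 210.0], [316.0, 266.0], [316.0, 232.0]]
scene [[401.0, 203.0], [415.0, 201.0], [417.0, 203.0], [403.0, 205.0], [403.0, 192.0], [417.0, 190.0], [419.0, 192.0], [404.0, 194.0]]
scene [[405.0, 204.0], [412.0, 203.0], [407.0, 191.0], [414.0, 190.0]]
```

View pics/c3.png

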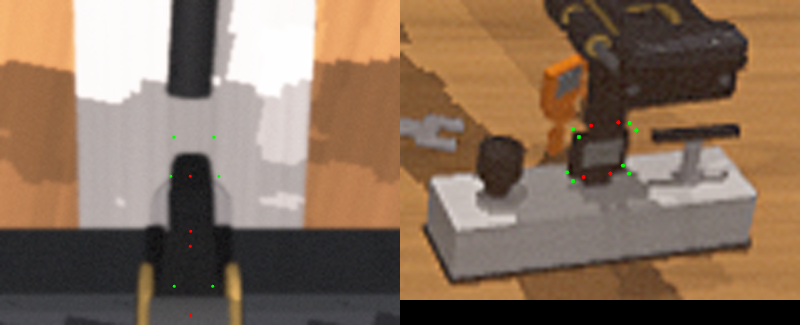

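The overlay shows the bow between the fingers, though the opening reads 0. I'll lift a little to see whether the key comes along.

arm_command:
  series: "0 0 -5 0 255;0 0 -10 0 255;0 0 -15 0 255;0 0 -15 0 255;0 0 -10 0 255;0 0 -5 0 255;0 0 0 0 255;0 0 0 0 255"

```text
time_s: 5.72
tool_pos: [0.5149, 0.2162, 0.11]
tool_rot: [180.0, -0.0, 101.1]
force: [-0.7, -0.0, -0.3]
grip_width: 0.0001
grasp_force: 0.0
```

```bash
python3 - <<'E'
from h import *
o=pose()[2]; print(o["force"],o["grip_width"],o["grasp_force"])
a=snap("wrist","w3"); b=snap("scene","s3")
q=np.zeros((400,800,3),np.uint8)
q[:325,:400]=cv2.resize(a[140:270,240:400],(400,325),interpolation=2); q[:400,400:]=cv2.resize(b[135:235,360:460],(400,400),interpolation=2)
cv2.imwrite("pics/c4.png",q)
E
```

```text
[-0.72004334 -0.03380576 -0.28755748] 9.536018211445232e-05 0.0
```

View pics/c4.png

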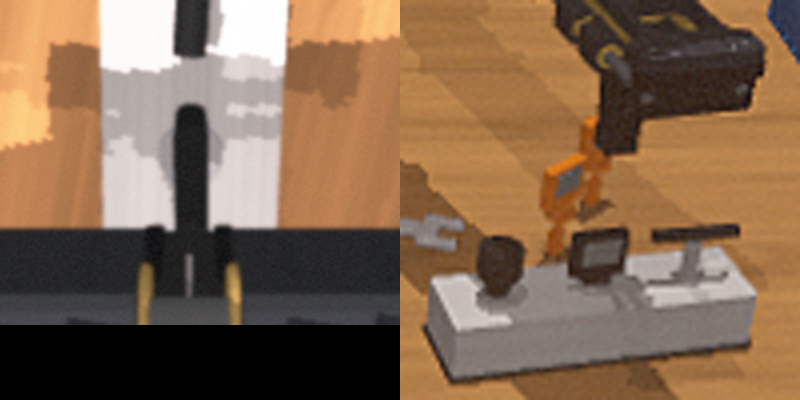

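The key stayed: the fingers closed above it. It looks as if the real fingertips sit higher than the reported TCP, so I'll check this against both cameras.

```bash
python3 - <<'E'
from h import *
d=np.load("pics/w3.npz"); p=d["p"]; print(p)
x=np.array([-.19,.98,0])
for h in (0,.01,.02,.03,.04,.05):
    P=[p+[0,0,h],p+.0095*x+[0,0,h],p-.0095*x+[0,0,h]]
    print(h,proj("scene",P,"s3").round(1).tolist(),proj("wrist",P,"w3").round(1).tolist())
print(proj("scene",[[.5157,.2166,.086]]), proj("scene",[[.5157,.2166,.052]]))
b=cv2.imread("pics/s3.png").max(2); print("scene cols 405-422"); 
for r in range(160,182,1): print(r,b[r,406:422])
a=cv2.imread("pics/w3.png").max(2)
for r in range(222,262,2): print(r,a[r,296:338:2])
E
```

```text
[0.51489531 0.21623612 0.11003446]
0 [[411.6, 183.9], [415.0, 183.5], [408.2, 184.3]] [[315.7, 224.2], [315.7, 210.1], [315.6, 238.0]]
0.01 [[412.1, 180.6], [415.5, 180.2], [408.7, 181.0]] [[315.7, 229.5], [315.7, 214.8], [315.6, 244.0]]
0.02 [[412.6, 177.2], [416.0, 176.8], [409.1, 177.6]] [[315.7, 235.4], [315.7, 219.9], [315.6, 250.5]]
0.03 [[413.1, 173.8], [416.6, 173.4], [409.6, 174.2]] [[315.7, 241.9], [315.7, 225.7], [315.7, 257.7]]
0.04 [[413.6, 170.4], [417.1, 170.0], [410.1, 170.7]] [[315.7, 249.1], [315.7, 232.1], [315.7, 265.7]]
0.05 [[414.1, 166.9], [417.6, 166.5], [410.6, 167.2]] [[315.7, 257.2], [315.8, 239.2], [315.7, 274.6]]
[[410.65337944 191.97873591]] [[409.05136153 202.81531482]]
scene cols 405-422
160 [184 184 192 172  39  49  58  52  57  59  50  60  55  48  73  81]
161 [175 174 166 117  41  62  50  54  57  47  49  59  54  55  56  55]
162 [172 171 168 121  45  49  54  52  54  55  61  64  59  49  46  54]
163 [170 172 174 127  43  53  54  59  57  58  62  52  55  52  56  49]
164 [168 183 204 164  47  56  57  54  55  49  61  53  53  42  49  72]
165 [205 228 212 107 
[... 2178 characters left out ...]
0  29  32  32  84 107  36  32  31  33  30  20  60
 117 105  44]
248 [105 135 104  27  23  31  31  38  35  83 108  36  32  31  35  28  24  90
 148 135  55]
250 [120 139 108  30  32  33  32  33  34  85 105  37  34  33  29  25  23  91
 160 158  69]
252 [136 144 110  33  32  34  36  30  35  74  97  38  36  30  32  36  30  92
 172 182  87]
254 [139 146 113  42  34  31  33  34  31  71  86  31  37  33  36  38  36  92
 172 193  95]
256 [145 152 111  41  35  34  36  33  36  68  86  38  28  36  35  37  37  95
 182 208 109]
258 [146 158 103  48  47  48  50  47  49  72  75  46  51  47  45  47  47  90
 174 216 116]
260 [155 167  89  67  68  68  70  73  68  70  72  72  68  71  68  69  69  77
 140 208 121]
```

arm_command:
  series: "0 0 0 0 0;0 0 0 0 0;0 0 0 0 0;0 0 0 0 0;0 0 0 0 0;0 0 0 0 0;0 0 0 0 0;0 0 0 0 0;0 0 0 0 0;0 0 0 0 0;0 0 0 0 0;0 0 0 0 0"

```text
time_s: 6.82
tool_pos: [0.5149, 0.2162, 0.11]
tool_rot: [180.0, -0.0, 101.1]
force: [0.4, -0.4, 0.1]
grip_width: 0.0723
grasp_force: 0.0
```

```bash
python3 - <<'E'
from h import *
print(pose()[2]["grip_width"])
snap("wrist","w4"); snap("scene","s4")
for f in("w1","w2","w3","w4"):
    g=cv2.imread(f"pics/{f}.png").max(2); g=g[150:231,300:335]
    m=(g<60).astype(np.uint8); n,l,st,ce=cv2.connectedComponentsWithStats(m); i=1+st[1:,4].argmax(); s=st[i]
    v0=s[1]+150; row=np.where(l[s[1]+5]==i)[0]+300; u=row.mean()
    print(f,s,"far end",u,v0,ray("wrist",(u,v0-.5),.086,f).round(4), ray("wrist",(u,v0-.5),.042,f).round(4), "near",s[1]+s[3]+150)
    print("  proj expected far edge", proj("wrist",[[.5115,.2373,.086],[.5199,.1959,.086]],f).round(1).tolist())
E
```

```text
0.07234049474534938
w1 [ 12  23  11  49 474] far end 316.5 173 [0.511  0.2377 0.086 ] [0.5124 0.2301 0.042 ] near 222
  proj expected far edge [[317.0, 173.1], [319.1, 222.0]]
w2 [  8  52  19  29 457] far end 316.0 202 [0.5103 0.2406 0.086 ] [0.5127 0.229  0.042 ] near 231
  proj expected far edge [[317.0, 207.9], [317.4, 281.4]]
w3 [ 10  32  13  49 559] far end 316.0 182 [0.5107 0.2389 0.086 ] [0.5125 0.2302 0.042 ] near 231
  proj expected far edge [[316.7, 184.0], [317.0, 240.6]]
w4 [ 10  32  13  49 556] far end 316.0 182 [0.5107 0.2389 0.086 ] [0.5125 0.2301 0.042 ] near 231
  proj expected far edge [[316.6, 183.9], [317.0, 240.6]]
```

arm_command:
  series: "0 0 25 0 0;0 0 25 0 0;0 0 20 0 0;0 0 12 0 0;0 0 7 0 0;0 0 3 0 0;0 0 0 0 0;0 0 0 0 0"

```text
time_s: 7.58
tool_pos: [0.5158, 0.2166, 0.019]
tool_rot: [179.9, -0.0, 101.1]
force: [-0.3, -0.4, 0.9]
grip_width: 0.0871
grasp_force: 0.0
```

```bash
python3 - <<'E'
from h import *
p,r,o=pose(); print(p,o["force"],o["grip_width"])
b=snap("scene","s5"); snap("wrist","w5")
y=np.array([.98,.19,0])
for s in(-1,1):
  for off in(.0435,.0585):
    print(s,off,[proj("scene",[p+s*off*y+[0,0,h]])[0].round(1).tolist() for h in(0,.02,.035,.04)])
q=cv2.resize(b[145:235,345:475],(780,540),interpolation=2); cv2.imwrite("pics/c5.png",q)
E
```

```text
[0.5158034  0.21659652 0.01899436] [-0.29699682 -0.36315962  0.8612097 ] 0.08712930757655558
-1 0.0435 [[401.6, 204.2], [402.4, 198.2], [403.1, 193.6], [403.3, 192.1]]
-1 0.0585 [[399.6, 201.3], [400.4, 195.3], [401.0, 190.8], [401.2, 189.2]]
1 0.0435 [[413.9, 222.4], [414.9, 216.2], [415.6, 211.4], [415.9, 209.8]]
1 0.0585 [[416.1, 225.7], [417.2, 219.5], [418.0, 214.7], [418.3, 213.1]]
```

View pics/c5.png

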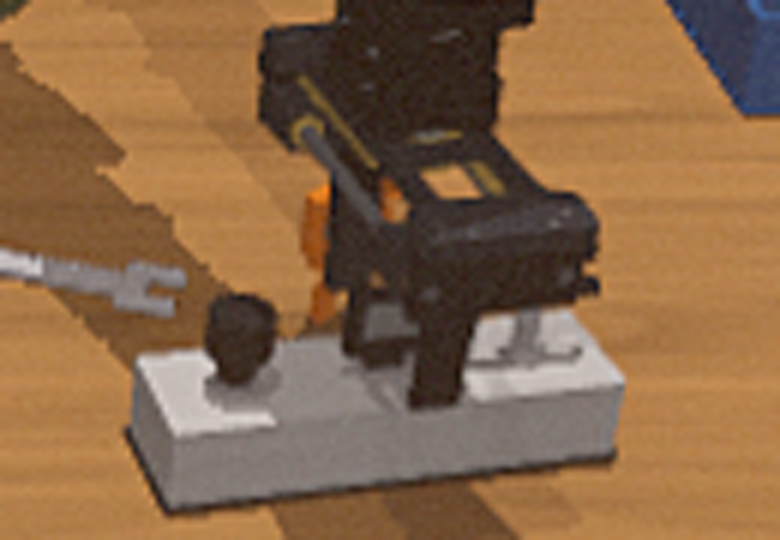

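The near finger's tip appears at about px (418,212.5). That puts the fingertips about 40 mm above the reported TCP, so they are now at z of about 0.059, beside the bow. I'll go 3 mm lower and close.

arm_command:
  series: "0 0 3 0 0;0 0 0 0 255;0 0 0 0 255;0 0 0 0 255;0 0 0 0 255;0 0 0 0 255;0 0 0 0 255;0 0 0 0 255;0 0 0 0 255;0 0 0 0 255;0 0 0 0 255;0 0 0 0 255;0 0 0 0 255;0 0 0 0 255;0 0 0 0 255;0 0 0 0 255;0 0 0 0 255"
  squeeze: 20

```text
time_s: 9.1
tool_pos: [0.515, 0.2162, 0.015]
tool_rot: [180.0, -0.0, 101.1]
force: [-0.6, 0.5, -0.8]
grip_width: 0.0112
grasp_force: 20.0
```

arm_command:
  series: "0 0 0 0 255;0 0 0 0 255;0 0 0 0 255;0 0 0 0 255"
  squeeze: 58

```text
time_s: 9.43
tool_pos: [0.515, 0.2162, 0.015]
tool_rot: [180.0, -0.0, 101.1]
force: [0.3, 1.2, -0.2]
grip_width: 0.0099
grasp_force: 58.0
```

Gripped: width 9.9 mm at 58 N, with key origin = TCP z + 27 mm. Lifting and carrying to a viewing pose beside the switch.

arm_command:
  series: "0 0 -8 0 255;0 0 -25 0 255;0 0 -37 0 255;0 0 -40 0 255;0 0 -30 0 255;-20 4 -10 0 255;-36 6 0 0 255;-36 6 0 0 255;-36 6 0 0 255;-36 6 0 0 255;-36 6 0 0 255;-36 6 0 0 255;-36 6 0 0 255;-36 6 0 0 255;-36 6 0 0 255;-36 6 0 0 255;-30 6 0 0 255;-17 3 0 0 255"

```text
time_s: 10.93
tool_pos: [0.6682, -0.194, 0.1652]
tool_rot: [-180.0, 0.2, 100.8]
force: [-0.6, -0.6, -0.7]
grip_width: 0.0101
grasp_force: 58.0
```

arm_command:
  series: "0 0 0 -0.08 255;0 0 0 -0.12 255;0 0 0 -0.12 255;0 0 0 -0.12 255;0 0 0 -0.12 255;0 0 0 -0.12 255;0 0 0 -0.12 255;0 0 0 -0.12 255;0 0 0 -0.10 255;0 0 0 -0.06 255;0 0 0 0 255;0 0 0 0 255;0 0 0 0 255"

```text
time_s: 12.02
tool_pos: [0.6684, -0.1888, 0.1651]
tool_rot: [180.0, -0.0, 162.8]
force: [0.1, -0.8, -0.8]
grip_width: 0.0097
grasp_force: 58.0
```

```bash
python3 - <<'E'
from h import *
im=snap("wrist","w6"); p,r,o=pose(); print(p,o["tool_rot"],o["qpos"].round(1),o["grip_width"],o["grasp_force"])
print(proj("wrist",[[.6095,-.1713,.08],[.569,-.3026,.108]],"w6"))
cv2.imwrite("pics/c6.png",cv2.resize(im[0:300,120:520],(800,600),interpolation=2))
E
```

```text
[ 0.66841172 -0.18876984  0.16505642] [ 1.79994087e+02 -6.03200905e-03  1.62864695e+02] [ 0.3 24.8 18.5 78.2 -7.8 78.2 91.7] 0.009740210044153699 57.99947407795116
[[315.8292687  123.64601629]
 [134.97304281 124.24665852]]
```

View pics/c6.png

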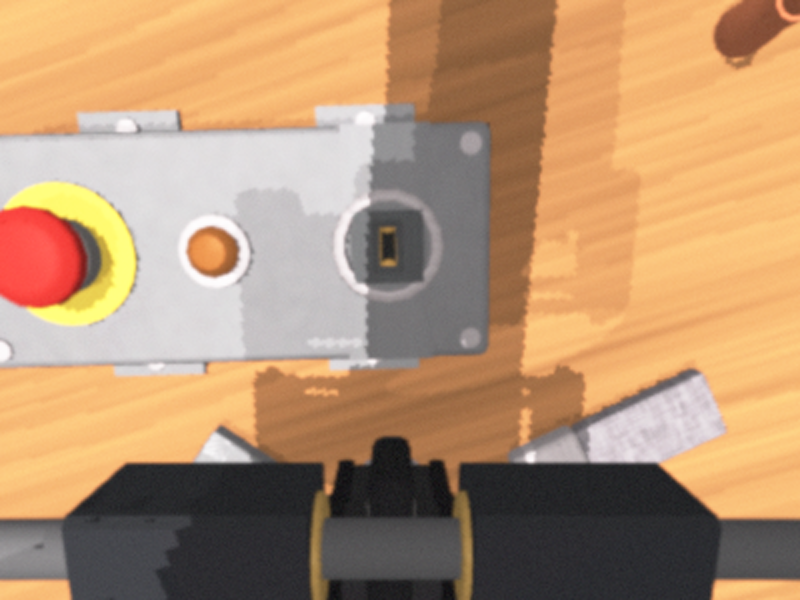

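The slot is at crop (388.5,246), i.e. px (314.2,123), and the bezel centre at px (314,122.8). The lid edges rise 1.45° to the right. The held bow's far end is at px row 218.5.

```bash
python3 - <<'E'
from h import *
d=np.load("pics/w6.npz"); p,r=d["p"],d["r"]
m=ray("wrist",(314.1,122.9),.08,"w6"); print("switch",m, "tool delta mm",(r.T@(m-p)*1000).round(1))
for uv in((120+0,67.5),(120+245,61.5),(120,183),(365,176.5)): print(ray("wrist",uv,.07,"w6").round(4))
e=[ray("wrist",(120+u/2,v/2),.07,"w6") for u,v in((0,135),(490,123),(0,366),(490,353))]
for a,b in((0,1),(2,3)): q=e[b]-e[a]; print(np.degrees(np.arctan2(q[1],q[0])))
print("lid width",np.linalg.norm(e[1]-e[3]))
for X in(.015,.02,.025): print(X,proj("wrist",[p+r@np.array([X,0,-.071])],"w6"))
im=cv2.imread("pics/w6.png").max(2); print([ (v,im[v,308:324:2].tolist()) for v in range(214,224)])
E
```

```text
switch [ 0.60848249 -0.17251748  0.08      ] tool delta mm [62.  -2.1 85.1]
[ 0.5186 -0.3142  0.07  ]
[ 0.5738 -0.1173  0.07  ]
[ 0.6079 -0.3578  0.07  ]
[ 0.6679 -0.1423  0.07  ]
74.34109077220934
74.43772200162715
lid width 0.09739120497031745
0.015 [[317.72856389 247.17025424]]
0.02 [[317.75300663 236.03656874]]
0.025 [[317.77802088 224.69829027]]
[(214, [158, 156, 155, 156, 160, 161, 162, 162]), (215, [157, 159, 159, 161, 163, 162, 164, 163]), (216, [156, 159, 161, 160, 161, 162, 164, 164]), (217, [161, 154, 144, 143, 142, 145, 148, 161]), (218, [150, 119, 88, 85, 85, 86, 104, 141]), (219, [112, 69, 41, 35, 36, 37, 51, 101]), (220, [71, 34, 25, 23, 23, 24, 28, 51]), (221, [43, 30, 29, 28, 26, 28, 27, 33]), (222, [34, 28, 25, 28, 28, 30, 27, 28]), (223, [32, 23, 28, 30, 22, 26, 26, 24])]
```

```bash
python3 - <<'E'
from h import *
d=np.load("pics/w6.npz"); p,r=d["p"],d["r"]
for X in(.012,.014,.016,.018,.02): print(X,proj("wrist",[p+r@np.array([X,0,-.037])],"w6"))
# collar far rim (z -.023..-.027, X=.011+o), scene view of held key
b=snap("scene","s6"); k=p+[0,0,.027]; x=r[:,0]
for o in(-.004,0): print(o,proj("scene",[k+x*(o+s*.02)+[0,0,z] for z in(.010,.044) for s in(-1,1)]+[k+x*o+[0,0,-.033],k+x*o]).round(1).tolist())
q=cv2.resize(b[90:230,180:340],(800,700),interpolation=2)[50:650]; cv2.imwrite("pics/c7.png",q)
E
```

```text
0.012 [[317.28259239 226.99234606]]
0.014 [[317.28914344 223.3758847 ]]
0.016 [[317.29574328 219.73813387]]
0.018 [[317.30239253 216.07885052]]
0.02 [[317.30909182 212.39778739]]
-0.004 [[237.0, 191.1], [245.1, 181.6], [235.2, 176.9], [243.6, 167.7], [243.1, 203.2], [241.6, 190.3]]
0 [[237.8, 190.1], [245.9, 180.7], [236.0, 175.9], [244.4, 166.8], [243.9, 202.2], [242.4, 189.3]]
```

Taking the key's -3 mm offset in the tool and a small camera bias in y into account, I'll move over the slot and come down until the point is just above the bezel.

arm_command:
  series: "15 -0.3 0 -0.027 255;25 -0.4 0 0 255;18 -0.3 0 0 255;7 0 0 0 255;0 0 10 0 255;0 0 22 0 255;0 0 22 0 255;0 0 12 0 255;0 0 5 0 255;0 0 0 0 255;0 0 0 0 255;0 0 0 0 255;0 0 0 0 255"

```text
time_s: 13.2
tool_pos: [0.6068, -0.1724, 0.0953]
tool_rot: [180.0, 0.1, 164.5]
force: [0.9, -0.3, -0.8]
grip_width: 0.0098
grasp_force: 58.0
```

```bash
python3 - <<'E'
from h import *
p,r,o=pose(); print(p,o["tool_rot"],o["force"],o["wrist_torque"],o["grip_width"])
m=np.array([.60848249,-.17251748,.08]); print((r.T@(m-p)*1000).round(1))
E
```

```text
[ 0.60677932 -0.17236261  0.09533864] [1.79987065e+02 1.40581457e-01 1.64481144e+02] [ 0.89643177 -0.25037821 -0.78827028] [0.01627344 0.02080025 0.00010536] 0.009773811149860721
[-1.6  0.3 15.3]
```

arm_command:
  series: "0 0 0 0 255;0 0 0 0 255;0 0 0 0 255"

```text
time_s: 13.45
tool_pos: [0.606, -0.1721, 0.0945]
tool_rot: [180.0, 0.0, 164.5]
force: [0.1, -0.4, -1.6]
grip_width: 0.0098
grasp_force: 58.0
```

```bash
python3 - <<'E'
from h import *
p,r,o=pose(); print(p,o["tool_rot"],o["force"])
m=np.array([.60848249,-.17251748,.08]); print((r.T@(m-p)*1000).round(1))
E
```

```text
[ 0.60595207 -0.17209301  0.09446399] [1.79990072e+02 4.71362088e-02 1.64486606e+02] [ 0.09389341 -0.36815821 -1.61741907]
[-2.5  0.3 14.5]
```

arm_command:
  series: "-0.3 1.5 0 0 255;0 0 3 0 255;0 0 3 0 255;0 0 2 0 255;0 0 2 0 255;0 0 2 0 255;0 0 2 0 255;0 0 1 0 255;0 0 0 0 255;0 0 0 0 255"

```text
time_s: 14.28
tool_pos: [0.6064, -0.1707, 0.0789]
tool_rot: [180.0, -0.0, 164.5]
force: [0.5, -0.3, -1.0]
grip_width: 0.0096
grasp_force: 58.0
```

```bash
python3 - <<'E'
from h import *
p,r,o=pose(); print(p,o["tool_rot"]); print("tool F",(r.T@o["force"]).round(2),"M",(r.T@o["wrist_torque"]).round(3))
E
```

```text
[ 0.60638574 -0.17069412  0.07892931] [ 1.79996402e+02 -4.13411805e-04  1.64482236e+02]
tool F [-0.59 -0.1   0.97] M [-0.037 -0.01  -0.002]
```

No resistance with the point 7 mm below the bezel's top, so it has entered the slot. Now down through the pins while rocking.

arm_command:
  series: "0 0 2 0 255;0 0 2 0 255;0 0 2 0 255;0 0 1.5 0.1 255;0 0 1.5 -0.1 255;0 0 1.5 -0.1 255;0 0 1.5 0.1 255;0 0 1 0.1 255;0 0 1 -0.1 255;0 0 1 -0.1 255;0 0 1 0.1 255;0 0 0 0 255;0 0 0 0 255"

```text
time_s: 15.37
tool_pos: [0.6072, -0.1709, 0.0628]
tool_rot: [-180.0, 0.1, 164.6]
force: [3.0, -1.3, -2.1]
grip_width: 0.01
grasp_force: 58.0
```

```bash
python3 - <<'E'
from h import *
p,r,o=pose(); print(p,o["tool_rot"]); print("tool F",(r.T@o["force"]).round(2),"M",(r.T@o["wrist_torque"]).round(3))
E
```

```text
[ 0.60720153 -0.17085703  0.06282845] [-1.79996193e+02  1.06817544e-01  1.64580226e+02]
tool F [-3.26 -0.46  2.08] M [ 0.017 -0.781 -0.002]
```

arm_command:
  series: "-0.7 0 0 0 255;0 0 1 0.1 255;0 0 1 -0.1 255;0 0 1 -0.1 255;0 0 1 0.1 255;0 0 1 0.1 255;0 0 1 -0.1 255;0 0 1 -0.1 255;0 0 1 0.1 255;0 0 0 0.1 255;0 0 0 -0.1 255;0 0 0 -0.1 255;0 0 0 0.1 255;0 0 0 0 255"

```text
time_s: 16.53
tool_pos: [0.6082, -0.1718, 0.0586]
tool_rot: [180.0, 0.2, 164.3]
force: [-3.9, -0.2, 13.6]
grip_width: 0.0098
grasp_force: 58.0
```

```bash
python3 - <<'E'
from h import *
p,r,o=pose(); print(p,o["tool_rot"]); print("tool F",(r.T@o["force"]).round(2),"M",(r.T@o["wrist_torque"]).round(3))
E
```

```text
[ 0.60819375 -0.1718421   0.05859685] [1.79990593e+02 1.75020724e-01 1.64337317e+02]
tool F [  3.61  -1.26 -13.64] M [0.213 0.846 0.016]
```

arm_command:
  series: "0.4 0 0.5 0.1 255;0 0 0.5 -0.1 255;0 0 0.5 -0.1 255;0 0 0.5 0.1 255;0 0 0.5 0.12 255;0 0 0 -0.12 255;0 0 0 -0.12 255;0 0 0 0.12 255;0 0 0 0 255"

```text
time_s: 17.28
tool_pos: [0.6073, -0.1717, 0.0529]
tool_rot: [-180.0, 0.1, 164.3]
force: [1.6, -1.6, 1.3]
grip_width: 0.0095
grasp_force: 58.0
```

```bash
python3 - <<'E'
from h import *
p,r,o=pose(); print(p,o["tool_rot"]); print("tool F",(r.T@o["force"]).round(2),"M",(r.T@o["wrist_torque"]).round(3))
E
```

```text
[ 0.60727693 -0.17169603  0.05293485] [-1.79961834e+02  9.48812933e-02  1.64334646e+02]
tool F [-1.95 -1.16 -1.33] M [ 0.302 -0.583 -0.027]
```

arm_command:
  series: "-0.2 0 1 0 255;0 0 1 0 255;0 0 1 0 255;0 0 1 0 255;0 0 0 0 255;0 0 0 0 255"

```text
time_s: 17.78
tool_pos: [0.6074, -0.1717, 0.0527]
tool_rot: [180.0, 0.1, 164.6]
force: [-6.3, -0.3, 20.0]
grip_width: 0.0099
grasp_force: 58.0
```

```bash
python3 - <<'E'
from h import *
p,r,o=pose(); print(p,o["tool_rot"]); print("tool F",(r.T@o["force"]).round(2),"M",(r.T@o["wrist_torque"]).round(3))
E
```

```text
[ 0.60740668 -0.1717093   0.05271776] [1.79988678e+02 1.01477197e-01 1.64616707e+02]
tool F [  5.96  -1.93 -19.97] M [0.306 1.494 0.075]
```

The push met a hard stop at TCP z = 0.0527 against the expected 0.053, with 20 N: the collar is home. I'll ease the push a little and turn clockwise about the key axis, which sits about -2.5 mm in tool x.

arm_command:
  series: "0 0 -1.5 0 255;0 0.15 0 0.06 255;0 0.3 0 0.1 255;0 0.3 0 0.12 255;0 0.3 0 0.12 255;0 0.3 0 0.12 255;0 0.3 0 0.12 255;0 0.3 0 0.12 255;0 0 0 0 255;0 0 0 0 255"

```text
time_s: 18.62
tool_pos: [0.6082, -0.1707, 0.0528]
tool_rot: [180.0, 0.1, 121.1]
force: [-3.4, -1.6, 13.5]
grip_width: 0.0101
grasp_force: 58.0
```

```bash
python3 - <<'E'
from h import *
p,r,o=pose(); print(p,o["tool_rot"]); print("tool F",(r.T@o["force"]).round(2),"M",(r.T@o["wrist_torque"]).round(3))
E
```

```text
[ 0.60824077 -0.17068951  0.05279722] [1.79984352e+02 1.01330009e-01 1.21054054e+02]
tool F [  0.41  -3.76 -13.54] M [1.04  0.157 0.048]
```

arm_command:
  series: "0 0.15 0 0.12 255;0 0.15 0 0.12 255;0 0.15 0 0.12 255;0 0.15 0 0.12 255;0 0.15 0 0.12 255;0 0.15 0 0.12 255;0 0.1 0 0.1 255;0 0.1 0 0.08 255;0 0 0 0 255;0 0 0 0 255;0 0 0 0 255"

```text
time_s: 19.53
tool_pos: [0.6095, -0.1706, 0.0528]
tool_rot: [179.9, 0.0, 69.5]
force: [-3.5, -1.8, 13.4]
grip_width: 0.0098
grasp_force: 58.0
```

```bash
python3 - <<'E'
from h import *
p,r,o=pose(); print(p,o["tool_rot"]); print("tool F",(r.T@o["force"]).round(2),"M",(r.T@o["wrist_torque"]).round(3),o["qpos"].round(1))
E
```

```text
[ 0.60948867 -0.17056195  0.05279863] [1.79893325e+02 3.23239694e-02 6.95234816e+01]
tool F [ -2.92  -2.67 -13.41] M [ 0.692 -0.746 -0.065] [-13.8  24.2  34.1  95.8 -14.7  64.5   3.8]
```

arm_command:
  series: "0 0.1 0 0.06 255;0 0.1 0 0.06 255;0 0 0 0.04 255;0 0 0 0 255;0 0 0 0 255;0 0 0 0 255"

```text
time_s: 20.03
tool_pos: [0.6097, -0.1706, 0.0528]
tool_rot: [179.9, 0.0, 60.4]
force: [-3.1, -2.0, 13.5]
grip_width: 0.0103
grasp_force: 58.3
```

```bash
python3 - <<'E'
from h import *
p,r,o=pose(); print(p,o["tool_rot"]); print("tool F",(r.T@o["force"]).round(2),"M",(r.T@o["wrist_torque"]).round(3))
E
```

```text
[ 0.60969386 -0.17061986  0.05277717] [1.79888019e+02 2.61548726e-02 6.04168139e+01]
tool F [ -3.3   -1.64 -13.5 ] M [ 0.54  -0.899 -0.305]
```

The wrist torque jumped from 0.07 to 0.31 N m with the key turned 1.82 rad, so the plug is at its stop. Next: a short hold to check it stays there, then hand in.

arm_command:
  series: "0 0 0 0 255;0 0 0 0 255;0 0 0 0 255;0 0 0 0 255;0 0 0 0 255;0 0 0 0 255"

```text
time_s: 20.53
tool_pos: [0.6097, -0.1707, 0.0528]
tool_rot: [179.9, 0.0, 60.4]
force: [-3.7, -0.2, 13.9]
grip_width: 0.0099
grasp_force: 58.3
```

```bash
python3 - <<'E'
from h import *
p,r,o=pose(); print(p,o["tool_rot"],o["grip_width"],o["grasp_force"]); print("tool F",(r.T@o["force"]).round(2),"M",(r.T@o["wrist_torque"]).round(3))
if abs(o["tool_rot"][2]-60.4)<1 and abs(p[2]-.0528)<.001: print(env.sign_off())
E
```

```text
[ 0.60967268 -0.17065186  0.05277056] [1.79888485e+02 2.43772831e-02 6.04098701e+01] 0.009872766131890606 58.26827219221741
tool F [ -2.05  -3.1  -13.89] M [ 0.571 -0.868 -0.434]
the job is handed in; nothing more can be done
None
```

I handed the job in at about 20.5 s: the readings put the black flat key home in the switch, turned clockwise to its stop, and the arm still holds it with 58 N grip and 14 N push; after my first grip closed above the key, I knew of nothing else disturbed.

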